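# Click the modelling carriage into its catch and lock it

### The job

Gently push the carriage with the freshly made red figure along its rail until it clicks into the catch, so that the catch's roller sits in the notch in the carriage's side; then press the round black lock pad on the catch all the way down. Do not touch the soft figure and leave the other things on the table where they stand.

Things in the scene. Friction and masses are not known exactly. Their poses are not given: they have to be found in the camera images.
- rail: aluminium rail fixed to the table, 40 mm wide, 540 mm long, 17 mm high, lying roughly across in front of the robot. Origin under its middle, on the table; its +y axis runs along it in the direction the carriage must be pushed, +x points away from the robot, z up.
- carriage (a joint): travel of the carriage along the rail's +y, m: 0 to 0.40; at 0 its centre is 200 mm before the rail's middle (-y), so centre = joint - 0.20 in the rail's y. It starts before the catch, joint 0 to 0.07. A plywood block 140 mm long, 100 mm wide, 20 to 55 mm above the table, captive on the rail; drags with about 4 N and stays where it is left.
- push_face (a point): centre of the carriage's flat upright end face on the -y end (the face to push towards +y): face 91 mm wide, from 20 to 55 mm above the table; this point is 37.5 mm up, 70 mm behind the carriage's centre. Above the rail, whose top is at 17 mm.
- notch (a point): middle of the mouth of the V notch in the carriage's robot-side flank (a cut 22 mm wide, 8 mm deep, seen from above), on the carriage's top edge, level along the rail with the carriage's centre.
- catch: steel bracket fixed beside the rail on the robot's side, with a grey block 56 x 50 mm, top 50 mm above the table, and a sprung steel roller (16 mm across) sticking out towards the rail. Origin on the table, level along the rail with the roller; its axes are parallel to the rail's. The carriage is in the catch when the notch's y in this frame is 0.
- roller_line (a point): point above the roller, 55 mm up; along the rail the notch must come level with it. On the way the roller rides up a ramp (push rises to about 10 N, notch 65 to 45 mm short), runs along the flank (about 4 N), then drops into the notch: from about 8 mm short the carriage is drawn in by itself, the push falls to nothing, and it centres within 1 mm. Pushing on out of the notch takes about 12 N.
- lockpad (a joint): how far the lock pad is pressed in, m: 0 up, 0.010 fully down. It needs about 5 N and stays where it is left.
- lockpad_top (a point): centre of the top of the round black lock pad, 34 mm wide, on top of the catch block; 64 mm above the table when up, 54 mm when fully down; it moves straight down.
- figure: red figure with white discs on a round wooden foot (a small stiff turntable) in the middle of the carriage: 64 mm wide foot, 62 mm tall, its top 117 mm above the table. Origin under its foot. Soft: not to be touched.
- small_cone: cream cone figure, loose, 54 mm wide and 60 mm tall, beyond the rail. Origin under it on the table.
- disc_a: loose white disc, 56 mm across, 10 mm thick, beyond the rail. Origin under it on the table.
- disc_b: another such white disc, beyond the rail. Origin under it on the table.
- jar: small glass jar with steel cap, 48 mm wide, 55 mm tall, on the robot's side of the rail. Origin under it on the table.
- spatula: spatula lying at the left of the table. Origin under it, at mid length.
- wrench: wrench lying at the right of the table. Origin under it, at mid length.
- mug: white mug, 80 mm tall, at the far left. Origin under it on the table.
Not all that is in view belongs to the job. Leave any blue look-alike of the catch alone.

How it is judged (in metres and radians):
On the way, in this order (a step that is already met when the one before it is completed fails the run):
1. the carriage sits in the catch, before the lock pad is pressed (y of notch in the frame of catch between -0.003 and 0.003 m and value of joint lockpad below 0.002 m), for 0.3 s.
2. the lock pad is pressed down with the carriage in the catch (y of notch in the frame of catch between -0.003 and 0.003 m and value of joint lockpad above 0.008 m), for 0.2 s.
At the end, for the whole second after the job is handed in: The carriage rests in the catch (notch within 3 mm of the roller along the rail) and the lock pad is at least 8 mm down of its 10 (all of step 2 and velocity of joint carriage between -0.01 and 0.01 m/s); the robot touches nothing.
It fails at once if the figure is touched (contact force between any of the fingers, the arm and figure above 0.5 N).
It fails at once if the carriage is shoved or thrown, faster than 0.4 m/s (velocity of joint carriage above 0.4 m/s or velocity of joint carriage below -0.4 m/s).
It fails at once if a bystander is lifted, carried or pushed more than 15 mm from its place (distance of any of small_cone, disc_a, disc_b, jar, spatula, wrench, mug from where it was at the start of the episode above 0.015 m).
It also fails if it takes over 67 s, if anything falls off the work surface, if the arm or the gripper's body presses on something with over 40 N, if the wrist force passes 120 N, or if a joint passes its speed limit or range.

### The arm

A 6-joint arm with a two-finger parallel gripper is mounted at the origin on the work surface. World frame = base frame: x ahead of the robot, y to its left, z up, the work surface at z = 0. Lengths are in m, angles in degrees, forces in N, time in s.
With the tool pointing down it reaches from about 0.3 to 0.825 m from the base axis. Payload 5.4 kg.
Tool frame: the origin (TCP) lies on the centre line of the jaws, within the pads' length; the fingertips stand 11 mm ahead of it and the grasp point (between the pads) lies 8 mm behind it; x points along the fingers, y is the direction in which the jaws open and shut, and the axes are right-handed (so a half turn about x gives the same grasp; the last joint's range is limited). The gripper opens to 92 mm and grips with 3 to 60 N. Pads are 20 mm wide; open, the fingers measure 128 mm over their backs; the gripper's body (75 mm by 189 mm) begins 69 mm behind the grasp point.
Start: joints at [64.108, 9.076, 91.501, -0, 79.423, -12.038], TCP at [0.138, 0.558, 0.226] pointing down, gripper open.
Joint ranges: [-166.64, 166.64], [-54.1, 131.32], [10.49, 154.53], [-73.88, 253.88], [9.74, 151.15], [-171.62, 171.62]. Speed limits (degrees/s): [147.25, 147.25, 180, 180, 180, 180].

### API

Orientations are given as [roll, pitch, yaw] about the fixed x, y, z axes, in that order (R = Rz(yaw) Ry(pitch) Rx(roll)).
In Python, from rig import r gives the robot as it stands.
- The arm moves only by the tool move_arm, never from a script. Its argument "increments" is a list of rows, each an object with "travel": the shift along the tool's x, y, z in mm, a list of three; "twist": the turn about the tool's x in rad; "gripper": the finger opening in mm, from 0 to 91.9. In form: [{"travel": [dx, dy, dz], "twist": twist, "gripper": gripper}, ...]. A call has 1 to 12 rows; each row shifts and turns the commanded pose from where the row before left it, along the tool's axes as they then stand; what a row does not reach is not made up. A row lasts 1/10 s, in which the tool goes at most 50 mm and 8.59 degrees, less where a joint would pass 70% of its speed; a pose out of reach is approached as far as the arm can. A call with a gripper value outside its range is refused whole. The fingers move at their own pace and stop on an object; the grip force is fixed at half the most. Time passes only in rows, so rows that do not move let the fingers close. It gives the time, the measured TCP pose, the force and the opening at its end, in the units of the state.
- r.state(): the state, without advancing time (a new reading comes with each control period).
- r.read_camera(name): name is "scene" or "top" or "wrist"; returns a dict with "frame" (384x512x3 uint8, red, green, blue), "vfov" (degrees; the focal length in pixels is half the picture's height over the tangent of half this angle, whatever the lens; pixels are square), "cx", "cy" (the principal point, pixels), "rvec" (rotation vector, rad) and "tvec" (3), from world to camera coordinates, as OpenCV has them. Camera axes: x right, y down, z forward; pixel columns grow to the right and rows downward; lengths in m; the calibration is good to about 2 mm. A picture is of the moment at which its call begins. There is no depth.
- r.job_done(): hands the job in, once; it reports no verdict.
The state is a dict: "t": time; "joint_pos": joint angles; "qvel": joint speeds; "effort": joint torques, N m; "ee_pos": TCP position; "orientation": TCP orientation; "wrist_force": force on the tool from outside, world axes, zero at the start; "ft_torque": the same for the moment, N m; "opening": finger opening in m.
Only numpy, scipy, OpenCV 4.12 (cv2) and the standard library are available. Lean on these libraries where they do the work, as an engineer would, in place of code of your own. Each camera call takes 0.05 s, during which the arm holds its last target. There are 200 camera calls.

## Working session

There is one attempt and no reset: what is moved stays moved. The work goes in short steps, Python scripts to look and compute and a tool call to move; the robot and the scene stay as the last step left them, time stands still between calls to the robot, and variables do not carry over. Pictures are saved under pics/ and viewed, about 8 in all and at most 12, crops included, and the job is handed in when it is done.

Besides the shell and the picture viewer there is one more tool, called after "Emit:" as name(argument=value, ...), one argument or row to a line, values as JSON. move_arm: Moves the arm, as the interface text tells. Its arguments: {"type":"object","properties":{"increments":{"type":"array","items":{"type":"object","properties":{"travel":{"type":"array","items":{"type":"number"}},"twist":{"type":"number"},"gripper":{"type":"number"}}}}},"required":["increments"]}

```bash
mkdir -p pics; cat > h.py <<'E'
import numpy as np, cv2
from rig import r
def cam(n):
    c=r.read_camera(n); f=192/np.tan(np.radians(c['vfov'])/2)
    c['K']=np.array([[f,0,c['cx']],[0,f,c['cy']],[0,0,1]]); c['R']=cv2.Rodrigues(np.array(c['rvec'],float))[0]; c['t']=np.array(c['tvec'],float).ravel(); return c
def ray(c,uv,z):
    d=c['R'].T@np.linalg.solve(c['K'],[uv[0],uv[1],1.]); o=-c['R'].T@c['t']
    return o+d*(z-o[2])/d[2]
def proj(c,p):
    q=c['K']@(c['R']@np.array(p,float)+c['t']); return q[:2]/q[2]
def save(c,n,s=1.5,crop=None):
    im=c['frame'][:,:,::-1]
    if crop: im=im[crop[1]:crop[3],crop[0]:crop[2]]
    cv2.imwrite('pics/'+n+'.png',cv2.resize(im,None,fx=s,fy=s,interpolation=cv2.INTER_CUBIC))
E
python3 - <<'E'
from h import *
for n in('top','scene'):
    c=cam(n); save(c,n+'1'); print(n,-c['R'].T@c['t'],c['vfov'])
print(r.state())
E
```

```text
top [ 0.31041255 -0.01467196  1.3084128 ] 47.90138651594017
scene [ 1.30161979 -0.36135193  1.18497141] 46.91653617303362
{'t': 0.1, 'joint_pos': array([ 6.41063247e+01,  9.10989940e+00,  9.15643024e+01, -3.98450855e-04,
        7.94248704e+01, -1.20356172e+01]), 'qvel': array([ 0.00803473, -0.03924413, -0.13966033,  0.03311671, -0.06084755,
       -0.10371443]), 'effort': array([ 2.62784288e-04, -3.86508501e+01, -3.22958136e+01,  7.02570565e-02,
        3.40113952e-02, -2.20677765e-05]), 'ee_pos': array([0.13747572, 0.55775238, 0.22471468]), 'orientation': array([-101.80917222,   89.90092698, -115.6671569 ]), 'wrist_force': array([-0.38149806, -0.13618033,  0.15338903]), 'ft_torque': array([ 0.02838547,  0.03962028, -0.00096317]), 'opening': 0.09192160596692944}
```

View pics/top1.png

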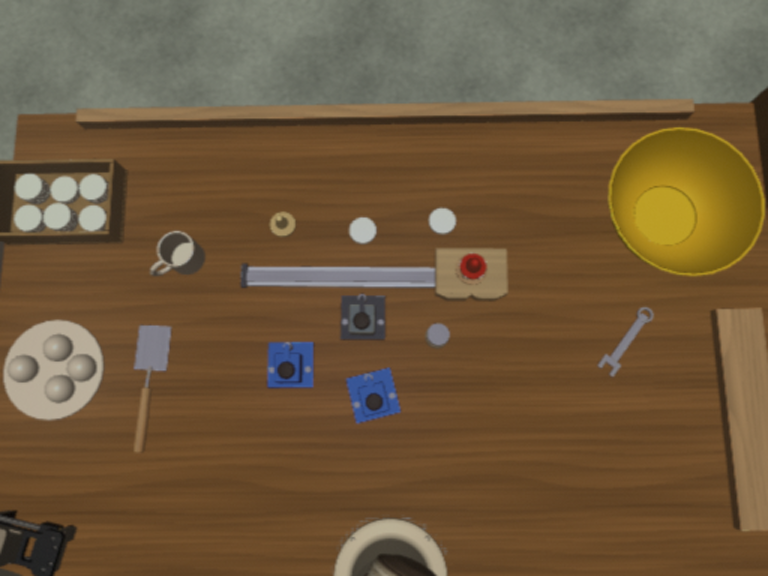

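View pics/scene1.png

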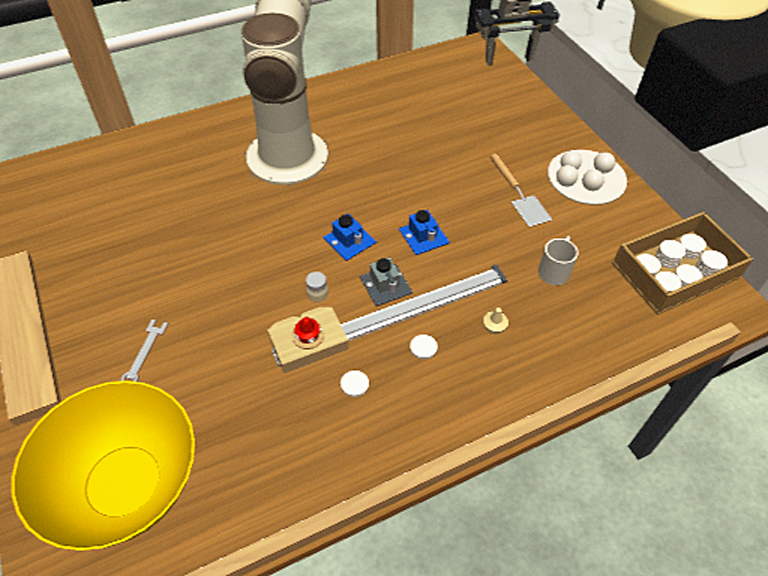

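The top view (in 768-wide pixels) shows the carriage at (472,273), the grey catch's black pad at (362,320), the rail running left from the carriage, and the jar at (438,334). There are two blue decoys. Now I'll measure from masks.

```bash
python3 - <<'E'
from h import *
c=cam('top'); im=c['frame']; hsv=cv2.cvtColor(im,cv2.COLOR_RGB2HSV)
for p in [(300,170),(325,190),(300,205),(241,213),(228,213),(232,205),(220,184),(268,184),(350,200),(292,222)]: print(p,im[p[1],p[0]],hsv[p[1],p[0]])
V=hsv[:,:,2].astype(int);S=hsv[:,:,1]
def comp(m,seed,box):
    k=np.zeros_like(m);x0,y0,x1,y1=box;k[y0:y1,x0:x1]=m[y0:y1,x0:x1]
    cs,_=cv2.findContours(k.astype(np.uint8),cv2.RETR_EXTERNAL,cv2.CHAIN_APPROX_NONE)
    return max(cs,key=cv2.contourArea)
ca=comp((V>130).astype(np.uint8),None,(285,160,345,205)); rc=cv2.minAreaRect(ca); print('carr',rc,cv2.boxPoints(rc).tolist(),[ray(c,p,.055).round(4).tolist() for p in cv2.boxPoints(rc)])
ra=comp(((S<90)&(V>100)).astype(np.uint8),None,(160,170,290,200)); rr=cv2.minAreaRect(ra); print('rail',rr,[ray(c,p,.017).round(4).tolist() for p in cv2.boxPoints(rr)])
pa=comp((V<45).astype(np.uint8),None,(232,203,252,223)); e=cv2.minAreaRect(pa); print('pad',e,ray(c,e[0],.064))
ja=comp(((S<80)&(V>80)).astype(np.uint8),None,(278,208,304,238)); e=cv2.minAreaRect(ja); print('jar',e,ray(c,e[0],.055))
save(c,'crop',6,(215,155,345,235))
E
```

```text
(300, 170) [150 128  93] [ 18  97 150]
(325, 190) [148 126  91] [ 18  98 148]
(300, 205) [107  76  44] [ 15 150 107]
(241, 213) [56 50 45] [14 50 56]
(228, 213) [101  99 106] [129  17 106]
(232, 205) [69 67 69] [150   7  69]
(220, 184) [131 130 140] [123  18 140]
(268, 184) [128 128 137] [120  17 137]
(350, 200) [109  76  43] [ 15 154 109]
(292, 222) [128 126 135] [127  17 135]
carr ((314.0, 181.5), (31.0, 46.0), 90.0) [[291.0, 166.0], [337.0, 166.0], [337.0, 197.0], [291.0, 197.0]] [[0.6239, -0.1026, 0.055], [0.6218, -0.2397, 0.055], [0.528, -0.2352, 0.055], [0.53, -0.1, 0.055]]
rail ((226.49996948242188, 183.99998474121094), (124.99998474121094, 13.999998092651367), -0.0) [[0.5609, 0.2835, 0.017], [0.6046, 0.2848, 0.017], [0.5988, -0.0982, 0.017], [0.5552, -0.097, 0.017]]
pad ((240.0, 218.0), (2.0, 0.0), 180.0) [0.46885878 0.04992286 0.064     ]
jar ((291.2500305175781, 223.25001525878906), (14.849241256713867, 15.55634880065918), 45.0) [ 0.45248352 -0.09863433  0.055     ]
```

View pics/crop.png

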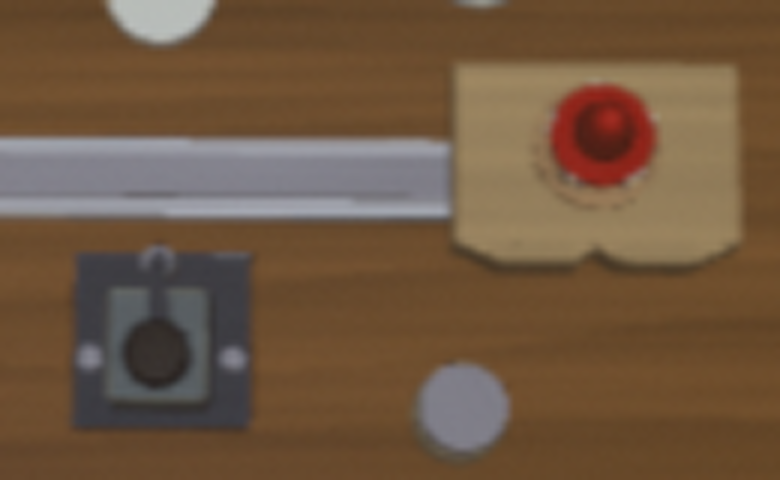

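The crop shows the notch at crop (597,250), the roller at (157,262) and the pad at (157,352). Next I'll turn these into coordinates.

```bash
python3 - <<'E'
from h import *
from scipy.spatial.transform import Rotation as Ro
c=cam('top')
f=lambda u,v,z: ray(c,((u+.5)/6-.5+215,(v+.5)/6-.5+155),z).round(4)
for n,u,v,z in [('notch',597,247,.055),('roller',157,262,.045),('pad',157,352,.064),('facemid',740,153,.055),('front',453,153,.055),('catchL',76,340,.005),('catchR',249,340,.005),('blkL',106,345,.05),('blkR',210,345,.05),('carr far L',453,64,.055),('carr far R',738,64,.055),('jar',463,407,.055)]: print(n,f(u,v,z))
s=r.state(); R=Ro.from_euler('xyz',s['orientation'],degrees=True).as_matrix(); print(R.round(3)); print(s['ee_pos'],s['t'])
w=cam('wrist'); print('wristcam in tool',R.T@(-w['R'].T@w['t']-s['ee_pos']))
E
```

```text
notch [ 0.5327 -0.168   0.055 ]
roller [0.5302 0.0484 0.045 ]
pad [0.4827 0.0477 0.064 ]
facemid [ 0.5788 -0.2403  0.055 ]
front [ 0.5809 -0.0987  0.055 ]
catchL [0.4976 0.0917 0.005 ]
catchR [0.4963 0.0039 0.005 ]
blkL [0.4885 0.0733 0.05  ]
blkR [0.4877 0.0224 0.05  ]
carr far L [ 0.6262 -0.0999  0.055 ]
carr far R [ 0.624  -0.2415  0.055 ]
jar [ 0.4549 -0.1002  0.055 ]
[[-0.     0.239  0.971]
 [-0.001  0.971 -0.239]
 [-1.    -0.001 -0.   ]]
[0.1375375  0.5579303  0.22500105] 0.2
wristcam in tool [-0.15895293  0.00080415 -0.08409148]
```

Emit:
move_arm(
  increments=[
    {"travel": [0,0,0],"twist": 0.1345,"gripper": 0},
    {"travel": [0,0,0],"twist": 0.1345,"gripper": 0},
    {"travel": [0,0,0],"twist": 0.1345,"gripper": 0},
    {"travel": [0,0,0],"twist": 0.1345,"gripper": 0},
    {"travel": [0,0,0],"twist": 0.1345,"gripper": 0},
    {"travel": [0,0,0],"twist": 0.1345,"gripper": 0},
    {"travel": [0,0,0],"twist": 0.1345,"gripper": 0},
    {"travel": [0,0,0],"twist": 0.1345,"gripper": 0},
    {"travel": [0,0,0],"twist": 0.1345,"gripper": 0},
    {"travel": [0,0,0],"twist": 0.1345,"gripper": 0},
    {"travel": [0,0,0],"twist": 0,"gripper": 0},
  ],
)

```text
t: 1.35
ee_pos: [0.1376, 0.5582, 0.2254]
orientation: [-25.5, 90.0, -116.4]
wrist_force: [0.3, 0.3, -1.2]
opening: 0.006
```

Emit:
move_arm(
  increments=[
    {"travel": [0,18.8,34.4],"twist": 0,"gripper": 0},
    {"travel": [0,18.8,34.4],"twist": 0,"gripper": 0},
    {"travel": [0,18.8,34.4],"twist": 0,"gripper": 0},
    {"travel": [0,18.8,34.4],"twist": 0,"gripper": 0},
    {"travel": [0,18.8,34.4],"twist": 0,"gripper": 0},
    {"travel": [0,18.8,34.4],"twist": 0,"gripper": 0},
    {"travel": [0,18.8,34.4],"twist": 0,"gripper": 0},
    {"travel": [0,18.8,34.4],"twist": 0,"gripper": 0},
    {"travel": [0,18.8,34.4],"twist": 0,"gripper": 0},
    {"travel": [0,18.8,34.4],"twist": 0,"gripper": 0},
    {"travel": [0,18.8,34.4],"twist": 0,"gripper": 0},
    {"travel": [0,18.8,34.4],"twist": 0,"gripper": 0},
  ],
)

```text
t: 2.55
ee_pos: [0.3572, 0.1404, 0.2258]
orientation: [100.4, 89.9, 9.7]
wrist_force: [0.5, -0.7, 0.5]
opening: 0.0002
```

Emit:
move_arm(
  increments=[
    {"travel": [0,18.8,34.4],"twist": 0,"gripper": 0},
    {"travel": [0,18.8,34.4],"twist": 0,"gripper": 0},
    {"travel": [0,18.8,34.4],"twist": 0,"gripper": 0},
    {"travel": [0,18.8,34.4],"twist": 0,"gripper": 0},
    {"travel": [0,18.8,34.4],"twist": 0,"gripper": 0},
    {"travel": [0,18.8,34.4],"twist": 0,"gripper": 0},
    {"travel": [0,18.8,34.4],"twist": 0,"gripper": 0},
    {"travel": [0,18.8,34.4],"twist": 0,"gripper": 0},
    {"travel": [0,18.8,34.4],"twist": 0,"gripper": 0},
    {"travel": [0,18.8,34.4],"twist": 0,"gripper": 0},
    {"travel": [0,18.8,34.4],"twist": 0,"gripper": 0},
    {"travel": [0,0,0],"twist": 0,"gripper": 0},
  ],
)

```text
t: 3.75
ee_pos: [0.5581, -0.2436, 0.2245]
orientation: [-28.7, 89.9, -119.6]
wrist_force: [-1.5, 0.5, 0.0]
opening: 0.0004
```

Emit:
move_arm(
  increments=[
    {"travel": [0,18.5,34.5],"twist": 0,"gripper": 0},
    {"travel": [0,0,0],"twist": 0,"gripper": 0},
    {"travel": [30,0,0],"twist": 0,"gripper": 0},
    {"travel": [30,0,0],"twist": 0,"gripper": 0},
    {"travel": [30,0,0],"twist": 0,"gripper": 0},
    {"travel": [20,0,0],"twist": 0,"gripper": 0},
    {"travel": [0,0,0],"twist": 0,"gripper": 0},
  ],
)

```text
t: 4.45
ee_pos: [0.5729, -0.2719, 0.1121]
orientation: [-126.9, 89.6, 142.3]
wrist_force: [-0.6, 1.4, -0.1]
opening: 0.0003
```

```bash
python3 - <<'E'
from h import *
from scipy.spatial.transform import Rotation as Ro
s=r.state(); R=Ro.from_euler('xyz',s['orientation'],degrees=True).as_matrix(); print(R.round(4),s['ee_pos'],s['t'],s['joint_pos'].round(1))
w=cam('wrist'); save(w,'w1'); print(proj(w,(.5788,-.2403,.055)),proj(w,(.5302,.0484,.045)))
E
```

```text
[[-0.0058  0.9999 -0.0136]
 [ 0.0045 -0.0135 -0.9999]
 [-1.     -0.0059 -0.0044]] [ 0.57293517 -0.27193335  0.11209384] 4.45 [-36.3  23.9  86.8   0.   69.8 -35.5]
[266.4382862  177.23406852] [ 167.9410838  -378.35499802]
```

View pics/w1.png

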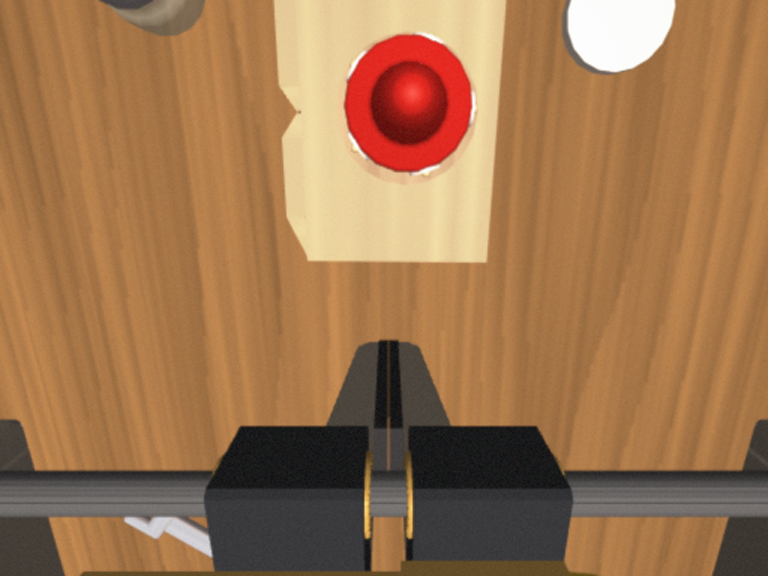

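The wrist view shows the clear end face at row 262, columns 308–487, with the fingers short of it. The projected face point agrees within about 3 px. I'll descend and start pushing.

Emit:
move_arm(
  increments=[
    {"travel": [30,0,0],"twist": 0,"gripper": 0},
    {"travel": [25,0,0],"twist": 0,"gripper": 0},
    {"travel": [8,0,0],"twist": 0,"gripper": 0},
    {"travel": [0,0,0],"twist": 0,"gripper": 0},
    {"travel": [0,0,0],"twist": 0,"gripper": 0},
  ],
)

```text
t: 5.0
ee_pos: [0.5765, -0.2752, 0.0548]
orientation: [55.1, 89.8, -35.8]
wrist_force: [0.5, -1.0, 0.0]
opening: 0.0005
```

Emit:
move_arm(
  increments=[
    {"travel": [0,0,-5],"twist": 0,"gripper": 0},
    {"travel": [0,0,-5],"twist": 0,"gripper": 0},
    {"travel": [0,0,-4],"twist": 0,"gripper": 0},
    {"travel": [0,0,-4],"twist": 0,"gripper": 0},
    {"travel": [0,0,-4],"twist": 0,"gripper": 0},
    {"travel": [0,0,-4],"twist": 0,"gripper": 0},
    {"travel": [0,0,-4],"twist": 0,"gripper": 0},
    {"travel": [0,0,-4],"twist": 0,"gripper": 0},
  ],
)

```text
t: 5.8
ee_pos: [0.5759, -0.2413, 0.0527]
orientation: [11.8, 89.9, -79.1]
wrist_force: [0.0, -4.5, -1.4]
opening: 0.0004
```

Emit:
move_arm(
  increments=[
    {"travel": [1,0,-6],"twist": 0,"gripper": 0},
    {"travel": [1,0,-8],"twist": 0,"gripper": 0},
    {"travel": [1,0,-10],"twist": 0,"gripper": 0},
    {"travel": [0,0,-10],"twist": 0,"gripper": 0},
    {"travel": [0,0,-10],"twist": 0,"gripper": 0},
    {"travel": [0,0,-10],"twist": 0,"gripper": 0},
    {"travel": [0,0,-10],"twist": 0,"gripper": 0},
    {"travel": [0,0,-10],"twist": 0,"gripper": 0},
    {"travel": [0,0,-10],"twist": 0,"gripper": 0},
    {"travel": [0,0,-10],"twist": 0,"gripper": 0},
    {"travel": [0,0,-8],"twist": 0,"gripper": 0},
    {"travel": [0,0,-6],"twist": 0,"gripper": 0},
  ],
)

```text
t: 7.0
ee_pos: [0.5789, -0.1329, 0.0509]
orientation: [59.6, 89.8, -31.3]
wrist_force: [2.3, -5.7, 3.9]
opening: 0.0006
```

```bash
python3 - <<'E'
from h import *
c=cam('top'); s=r.state(); print(s['ee_pos'],s['wrist_force'],s['orientation'])
w=cam('wrist'); cv2.imwrite('pics/p2.png',np.hstack([cv2.resize(c['frame'][150:240,200:340,::-1],(420,270),interpolation=cv2.INTER_CUBIC),cv2.resize(w['frame'][:,:,::-1],(360,270))]))
E
```

```text
[ 0.57855768 -0.13175963  0.05053741] [ 1.48306439 -2.85545306  2.39352209] [81.02861299 89.87692102 -9.86511471]
```

View pics/p2.png

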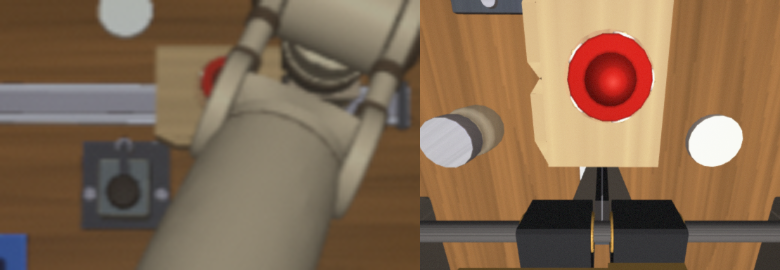

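On the left, the top view puts the carriage's front edge at crop column 155, so y≈+0.016 and about 100 mm remain. On the right, the fingers rest flat on the face, clear of the figure.

Emit:
move_arm(
  increments=[
    {"travel": [0,0,-5],"twist": 0,"gripper": 0},
    {"travel": [0,0,-6],"twist": 0,"gripper": 0},
    {"travel": [0,0,-6],"twist": 0,"gripper": 0},
    {"travel": [0,0,-6],"twist": 0,"gripper": 0},
    {"travel": [0,0,-6],"twist": 0,"gripper": 0},
    {"travel": [0,0,-6],"twist": 0,"gripper": 0},
    {"travel": [0,0,-6],"twist": 0,"gripper": 0},
    {"travel": [0,0,-6],"twist": 0,"gripper": 0},
    {"travel": [0,0,-6],"twist": 0,"gripper": 0},
    {"travel": [0,0,-6],"twist": 0,"gripper": 0},
    {"travel": [0,0,-6],"twist": 0,"gripper": 0},
    {"travel": [0,0,-5],"twist": 0,"gripper": 0},
  ],
)

```text
t: 8.3
ee_pos: [0.5793, -0.0643, 0.0499]
orientation: [28.4, 89.8, -62.6]
wrist_force: [2.5, -8.4, 1.8]
opening: 0.0005
```

```bash
python3 - <<'E'
from h import *
s=r.state(); print(s['ee_pos'],s['wrist_force'])
c=cam('top');w=cam('wrist'); print(proj(w,(.5302,.0484,.055))*1.5)
cv2.imwrite('pics/p3.png',np.hstack([cv2.resize(c['frame'][160:230,200:340,::-1],(420,210),interpolation=cv2.INTER_CUBIC),cv2.resize(w['frame'][0:210,130:460,::-1],(330,210))])); save(w,'w3')
E
```

```text
[ 0.57934411 -0.06428126  0.04992274] [ 2.50529435 -8.37091298  1.79087556]
[229.21126144  70.63098412]
```

View pics/w3.png

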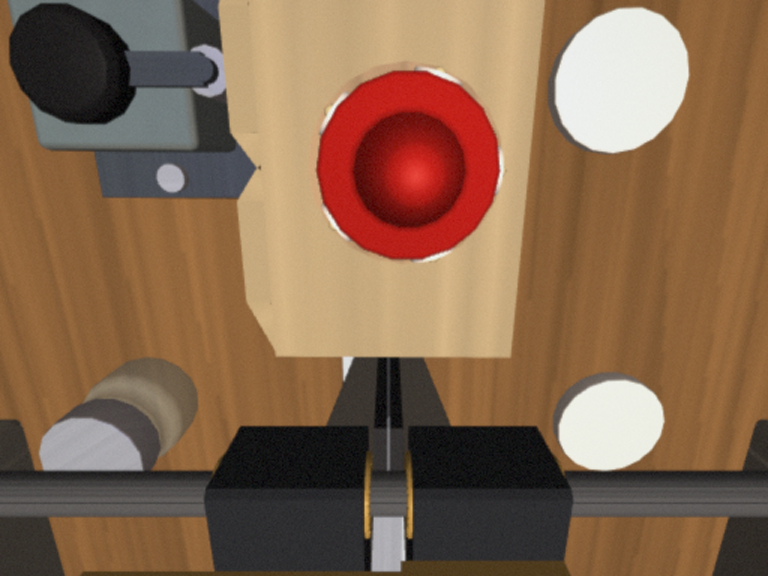

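The wrist view shows the roller at (212,70), the notch mouth at (250,167) and the face flat against the fingers. About 35 mm remain.

Emit:
move_arm(
  increments=[
    {"travel": [0,0,-3],"twist": 0,"gripper": 0},
    {"travel": [0,0,-4],"twist": 0,"gripper": 0},
    {"travel": [0,0,-4],"twist": 0,"gripper": 0},
    {"travel": [0,0,-4],"twist": 0,"gripper": 0},
    {"travel": [0,0,-3],"twist": 0,"gripper": 0},
    {"travel": [0,0,-2],"twist": 0,"gripper": 0},
  ],
)

```text
t: 9.0
ee_pos: [0.5795, -0.0431, 0.0497]
orientation: [52.3, 89.9, -38.6]
wrist_force: [2.7, -4.5, 1.7]
opening: 0.0008
```

```bash
python3 - <<'E'
from h import *
s=r.state(); print(s['ee_pos'],s['wrist_force'])
w=cam('wrist'); save(w,'w4',3,(90,0,300,160))
for z in(.04,.045,.05,.055): print(z,proj(w,(.5302,.0484,z)))
np.save('w4.npy',w['K']);
for v in range(60,140,10): print(v,ray(w,(165,v),.055).round(4),ray(w,(140,v),.045).round(4))
E
```

```text
[ 0.5794905  -0.04305419  0.04971698] [ 2.68655054 -4.52638388  1.71134978]
0.04 [166.26017082  92.5295704 ]
0.045 [163.41778693  92.16596048]
0.05 [160.3939293   91.77913565]
0.055 [157.1706454   91.36679936]
60 [0.5357 0.0626 0.055 ] [0.5199 0.0642 0.045 ]
70 [0.5352 0.0582 0.055 ] [0.5193 0.0594 0.045 ]
80 [0.5347 0.0536 0.055 ] [0.5186 0.0546 0.045 ]
90 [0.5342 0.049  0.055 ] [0.5179 0.0497 0.045 ]
100 [0.5336 0.0443 0.055 ] [0.5173 0.0446 0.045 ]
110 [0.5331 0.0395 0.055 ] [0.5166 0.0395 0.045 ]
120 [0.5326 0.0345 0.055 ] [0.5159 0.0343 0.045 ]
130 [0.532  0.0295 0.055 ] [0.5151 0.029  0.045 ]
```

View pics/w4.png

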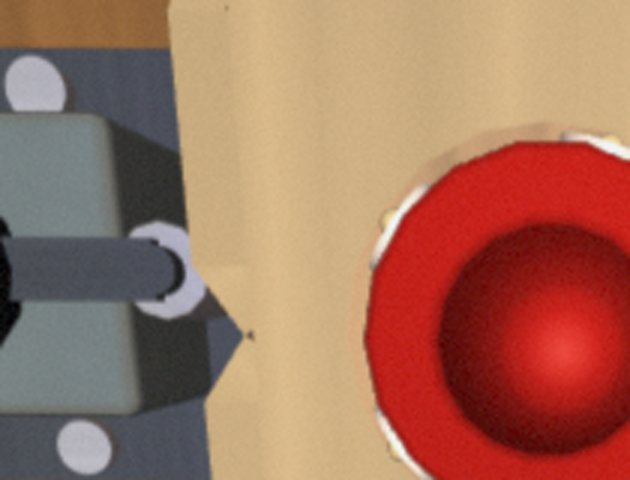

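The roller is at row 90 (y≈0.0495) and the notch at row 112 (y≈0.0385), so about 11 mm remain. I'll creep in.

Emit:
move_arm(
  increments=[
    {"travel": [0,0,-1.5],"twist": 0,"gripper": 0},
    {"travel": [0,0,-1.5],"twist": 0,"gripper": 0},
    {"travel": [0,0,-1],"twist": 0,"gripper": 0},
    {"travel": [0,0,0],"twist": 0,"gripper": 0},
    {"travel": [0,0,0],"twist": 0,"gripper": 0},
  ],
)

```text
t: 9.55
ee_pos: [0.5789, -0.0384, 0.0494]
orientation: [-118.7, 90.0, 150.4]
wrist_force: [-0.3, -0.1, -0.1]
opening: 0.0005
```

```bash
python3 - <<'E'
from h import *
s=r.state(); print(s['ee_pos'],s['wrist_force'])
w=cam('wrist'); save(w,'w5',3,(90,0,300,160))
E
```

```text
[ 0.57886297 -0.03837261  0.04940875] [-0.27392622 -0.10653558 -0.13929575]
```

Force has dropped to zero, so it has probably been drawn in. Next I'll check that with a picture.

View pics/w5.png

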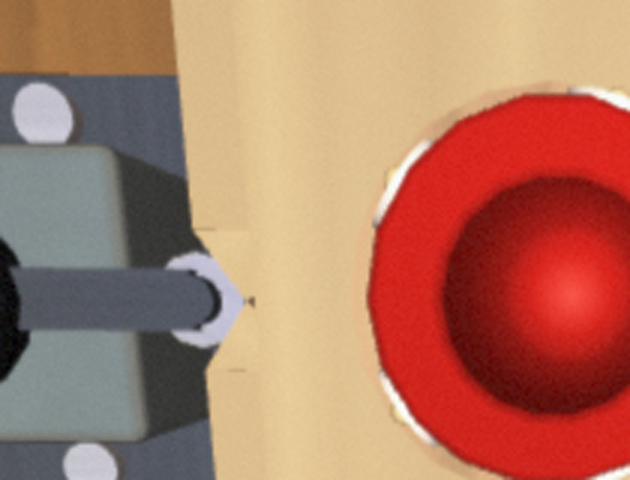

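The roller sits fully in the notch, both at row ~300. I'll retreat, rise, and turn the jaws along y.

Emit:
move_arm(
  increments=[
    {"travel": [0,0,15],"twist": 0,"gripper": 0},
    {"travel": [0,0,30],"twist": 0,"gripper": 0},
    {"travel": [0,0,0],"twist": 0,"gripper": 0},
    {"travel": [0,0,0],"twist": 0,"gripper": 0},
    {"travel": [-40,0,0],"twist": 0,"gripper": 0},
    {"travel": [-40,0,0],"twist": 0,"gripper": 0},
    {"travel": [-40,0,0],"twist": 0,"gripper": 0},
    {"travel": [-20,0,0],"twist": 0,"gripper": 0},
    {"travel": [0,0,0],"twist": 0,"gripper": 0},
    {"travel": [0,0,0],"twist": 0,"gripper": 0},
  ],
)

```text
t: 10.6
ee_pos: [0.578, -0.0831, 0.1887]
orientation: [-113.1, 89.9, 156.0]
wrist_force: [-0.8, -0.3, -1.0]
opening: 0.0004
```

Emit:
move_arm(
  increments=[
    {"travel": [0,0,0],"twist": -0.144,"gripper": 0},
    {"travel": [0,0,0],"twist": -0.144,"gripper": 0},
    {"travel": [0,0,0],"twist": -0.144,"gripper": 0},
    {"travel": [0,0,0],"twist": -0.144,"gripper": 0},
    {"travel": [0,0,0],"twist": -0.144,"gripper": 0},
    {"travel": [0,0,0],"twist": -0.144,"gripper": 0},
    {"travel": [0,0,0],"twist": -0.144,"gripper": 0},
    {"travel": [0,0,0],"twist": -0.144,"gripper": 0},
    {"travel": [0,0,0],"twist": -0.144,"gripper": 0},
    {"travel": [0,0,0],"twist": -0.144,"gripper": 0},
    {"travel": [0,0,0],"twist": -0.144,"gripper": 0},
    {"travel": [0,0,0],"twist": 0,"gripper": 0},
  ],
)

```text
t: 11.8
ee_pos: [0.5769, -0.0829, 0.1867]
orientation: [159.9, 89.7, 159.8]
wrist_force: [-0.1, 0.4, -0.3]
opening: 0.0004
```

```bash
cat > st.py <<'E'
from h import *
from scipy.spatial.transform import Rotation as Ro
s=r.state(); R=Ro.from_euler('xyz',s['orientation'],degrees=True).as_matrix()
print(R.round(3),s['ee_pos'],s['t'],s['wrist_force'],s['joint_pos'].round(1))
for y in (.0477,.049): print('to pad, mm tool', (R.T@(np.array([.4827,y,.075])-s['ee_pos'])*1000).round(1))
E
python3 st.py
```

```text
[[-0.005  0.002  1.   ]
 [ 0.002  1.    -0.002]
 [-1.     0.002 -0.005]] [ 0.57694915 -0.08294381  0.18673166] 11.8 [-0.127853    0.35128337 -0.33724122] [ -20.1   12.2   92.4    0.    75.7 -109.9]
to pad, mm tool [112.4 130.2 -94. ]
to pad, mm tool [112.4 131.5 -94. ]
```

Emit:
move_arm(
  increments=[
    {"travel": [0,0,-30],"twist": 0,"gripper": 0},
    {"travel": [0,0,-34],"twist": 0,"gripper": 0},
    {"travel": [0,0,-30],"twist": 0,"gripper": 0},
    {"travel": [0,33,0],"twist": 0,"gripper": 0},
    {"travel": [0,33,0],"twist": 0,"gripper": 0},
    {"travel": [0,33,0],"twist": 0,"gripper": 0},
    {"travel": [0,32,0],"twist": 0,"gripper": 0},
    {"travel": [20,0,0],"twist": 0,"gripper": 0},
    {"travel": [30,0,0],"twist": 0,"gripper": 0},
    {"travel": [25,0,0],"twist": 0,"gripper": 0},
    {"travel": [0,0,0],"twist": 0,"gripper": 0},
    {"travel": [0,0,0],"twist": 0,"gripper": 0},
  ],
)

```text
t: 13.0
ee_pos: [0.484, 0.0478, 0.114]
orientation: [169.9, 89.9, 169.7]
wrist_force: [0.1, 0.6, 0.3]
opening: 0.0004
```

```bash
cat >> st.py <<'E'
w=cam('wrist'); save(w,'w6'); print(proj(w,(.4827,.049,.064))*1.5)
E
python3 st.py
```

```text
[[-0.002  0.005  1.   ]
 [ 0.     1.    -0.005]
 [-1.     0.    -0.002]] [0.48400006 0.04783657 0.113975  ] 13.0 [0.11878017 0.55327439 0.27005879] [ -8.6   2.9 111.6   0.   65.7 -98.4]
to pad, mm tool [39.  -0.2 -1.2]
to pad, mm tool [39.   1.1 -1.2]
[388.32668868 325.71749526]
```

View pics/w6.png

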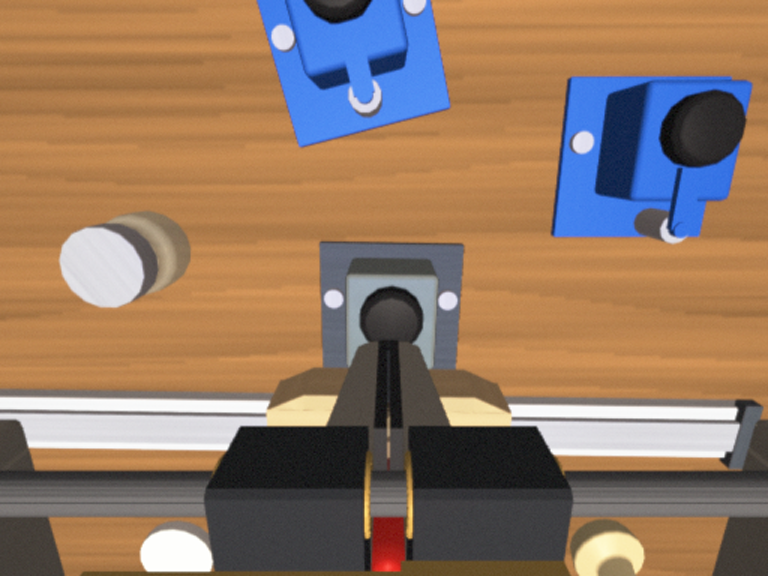

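The pad is at (391,318), about 4 mm nearer the robot than I first measured. I'll correct for that, then press slowly.

Emit:
move_arm(
  increments=[
    {"travel": [0,1.7,-4],"twist": 0,"gripper": 0},
    {"travel": [15,0,0],"twist": 0,"gripper": 0},
    {"travel": [15,0,0],"twist": 0,"gripper": 0},
    {"travel": [5,0,0],"twist": 0,"gripper": 0},
    {"travel": [2,0,0],"twist": 0,"gripper": 0},
    {"travel": [2,0,0],"twist": 0,"gripper": 0},
    {"travel": [2,0,0],"twist": 0,"gripper": 0},
    {"travel": [2,0,0],"twist": 0,"gripper": 0},
    {"travel": [2,0,0],"twist": 0,"gripper": 0},
    {"travel": [0,0,0],"twist": 0,"gripper": 0},
    {"travel": [0,0,0],"twist": 0,"gripper": 0},
  ],
)

```text
t: 14.15
ee_pos: [0.4814, 0.0493, 0.07]
orientation: [-6.8, 89.9, -7.0]
wrist_force: [1.7, 0.7, 3.6]
opening: 0.0005
```

Emit:
move_arm(
  increments=[
    {"travel": [1.5,0,0],"twist": 0,"gripper": 0},
    {"travel": [1.5,0,0],"twist": 0,"gripper": 0},
    {"travel": [1.5,0,0],"twist": 0,"gripper": 0},
    {"travel": [1,0,0],"twist": 0,"gripper": 0},
    {"travel": [0,0,0],"twist": 0,"gripper": 0},
    {"travel": [0,0,0],"twist": 0,"gripper": 0},
  ],
)

```text
t: 14.75
ee_pos: [0.4814, 0.0493, 0.0648]
orientation: [-9.5, 89.9, -9.7]
wrist_force: [1.1, -0.1, 8.4]
opening: 0.0003
```

Emit:
move_arm(
  increments=[
    {"travel": [1,0,0],"twist": 0,"gripper": 0},
    {"travel": [0.5,0,0],"twist": 0,"gripper": 0},
    {"travel": [0,0,0],"twist": 0,"gripper": 0},
    {"travel": [0,0,0],"twist": 0,"gripper": 0},
  ],
)

```text
t: 15.15
ee_pos: [0.4816, 0.0493, 0.0645]
orientation: [-19.0, 89.9, -19.2]
wrist_force: [-3.6, -0.1, 17.7]
opening: 0.0004
```

The force rises sharply at TCP z 0.0645, so the pad is at its stop. I'll retreat upwards and check.

Emit:
move_arm(
  increments=[
    {"travel": [-5,0,0],"twist": 0,"gripper": 0},
    {"travel": [-15,0,0],"twist": 0,"gripper": 0},
    {"travel": [-30,0,0],"twist": 0,"gripper": 0},
    {"travel": [-30,0,0],"twist": 0,"gripper": 0},
    {"travel": [-10,0,-30],"twist": 0,"gripper": 0},
    {"travel": [0,0,-40],"twist": 0,"gripper": 0},
    {"travel": [0,0,-40],"twist": 0,"gripper": 0},
    {"travel": [0,0,0],"twist": 0,"gripper": 0},
    {"travel": [0,0,0],"twist": 0,"gripper": 0},
    {"travel": [0,0,0],"twist": 0,"gripper": 0},
  ],
)

```text
t: 16.15
ee_pos: [0.3715, 0.0496, 0.1527]
orientation: [30.1, 90.0, 30.0]
wrist_force: [-0.3, -0.8, -0.3]
opening: 0.0002
```

```bash
python3 - <<'E'
from h import *
s=r.state(); print(s['ee_pos'],s['wrist_force'],abs(s['qvel']).max(),s['t'])
c=cam('scene');t=cam('top'); cv2.imwrite('pics/p7.png',np.hstack([cv2.resize(c['frame'][130:250,170:350,::-1],(450,300),interpolation=cv2.INTER_CUBIC),cv2.resize(t['frame'][140:240,200:310,::-1],(330,300),interpolation=cv2.INTER_CUBIC)]))
E
```

```text
[0.37147015 0.04957926 0.15265464] [-0.32355089 -0.80093594 -0.30161992] 1.1537027258543582 16.15
```

View pics/p7.png

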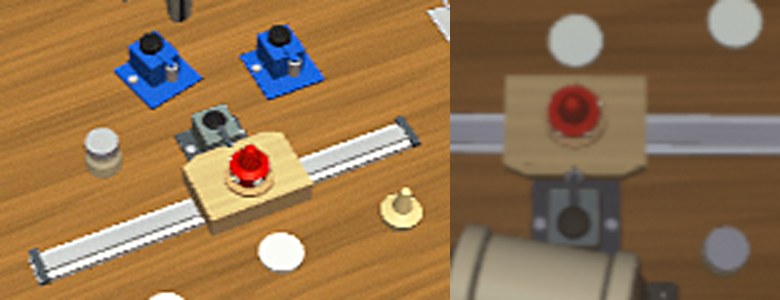

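The pad is visibly sunk compared with the raised pads on the blue decoys. The roller is in the notch at top-view crop (573,172), and the arm is clear, so I'm handing in.

```bash
python3 -c "
from rig import r
print(r.job_done())"
```

```text
the job is handed in; nothing more can be done
None
```

The carriage is in the catch, the lock pad is pressed down, and I handed the job in at about 16 s of the 67 s allowed. The hand-in reported no verdict.

- **Carriage:** I pushed it with closed fingertips at about 0.1 m/s. The push force fell to 0 N as it was drawn in. The wrist picture then showed roller and notch level, both at crop row ~300.
- **Lock pad:** I pressed until the force rose to 17.7 N with the fingertips about 53.5 mm above the table; fully down is 54 mm. The last scene picture shows the pad sunk compared with the raised pads on the blue look-alikes.
- **Clearances:** The arm had backed off to about 0.15 m height with less than 1 N on the wrist. Nothing I saw suggested the figure or the other things were touched or moved, but I did not re-measure their positions.
- **Disagreement:** The pad appeared about 4 mm nearer the robot in the wrist view than in the top view. I corrected most of that before pressing.

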